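# Wind the bench timer past its top mark and set it back to the rider

## Task

Set the wind-up bench timer for the glue-up: turn its dial clockwise past the top mark until you feel it come up firmly against its stop, without forcing it. Then turn it back down and let go, so that the released dial rests with its pointer in line with the small steel rider clipped on the rim. Leave the other things on the bench where they are.

Things in the scene. Friction and masses are not known exactly. Their poses are not given: they have to be found in the camera images.
- timer: Grey round wind-up timer, case 124 mm across, 38 mm high, on a 134 mm square steel plate screwed to the bench. Origin: centre of its underside, on the dial's vertical axis. x axis: to the top mark, a raised dark bar 8 mm wide on the case's top at the rim. Counter-clockwise (from above) of it follow thin white ticks, one each 22.5 degrees. At the start the pointer is 0.25 to 0.85 rad counter-clockwise of the top mark.
- dial_grip (a point): Point on the dial's vertical axis in the grip bar, 68 mm above the bench. The bar is black, 14 mm thick, 60 mm long, upright; its top is 82 mm, its foot 48 mm above the bench, on a black disc 84 mm across. x axis: along the bar to its pointer end (white line and nose); z up. Clockwise from above winds up. Fingers have free room round the bar down to 49 mm above the bench.
- pointer_tip (a point): Tip of the white pointer nose, 47 mm from the axis, 44 mm above the bench; turns with the dial. The dial drives a hidden shaft through a torsion spring of 0.6 N m/rad; the shaft has a dry friction of about 0.07 N m and stays where left. So a dial turned steadily leads its shaft by about 0.12 rad and springs back as much when let go: the pointer then rests where the shaft is.
- rider_nose (a point): Inner nose of the rider, a dark steel clip 10 mm wide that juts 17 mm out over the rim of the case, with a small pin on it (top 44 mm above the bench), fixed 0.35 to 0.8 rad counter-clockwise of the top mark. The nose is 47 mm from the dial's axis and 39 mm above the bench; the pointer tip passes freely 5 mm above it and stands over it when in line.
- dial_twist (a joint): Twist of dial on shaft, rad = moment on the dial / 0.6 N m/rad; positive while winding clockwise, negative turning back, 0 let go. The shaft's stop lies 0.08 to 0.45 rad past the top mark, different each time: feel for it. There the moment rises above the steady 0.07 to 0.08 N m. Firm contact: 0.15 N m (twist 0.25) or more, held 0.2 s. Above 0.27 N m (twist 0.45) is forcing it.
- scrap_wood: Pine offcut 42x110x19 mm lying to the right of the timer; to be left alone.
- pliers: Blue-handled pliers 64x161x14 mm lying to the left behind the timer; to be left alone.
- pen: Marker pen 23x132x17 mm lying at the right front; to be left alone.

How it is judged:
By the outcome, as a careful person would: the job done as asked, in the order asked, and still so for the second after the job is handed in, with the robot touching nothing.
It also fails if it takes over 48 s, if anything falls off the work surface, if the arm or the gripper's body presses on something with over 40 N, if the wrist force passes 120 N, or if a joint passes its speed limit or range.

## Robot

A 7-joint arm with a two-finger parallel gripper is mounted at the origin on a cart in front of the work surface, level with it; the furniture and walls round the work are solid. World frame = base frame: x ahead of the robot, y to its left, z up, the work surface at z = 0. Lengths are in m, angles in rad, forces in N, time in s.
With the tool pointing down it reaches from about 0.4 to 0.75 m from the base axis. Payload 19.5 kg.
Tool frame: the origin (TCP) lies at the very end of the fingers, on their centre line; the grasp point (between the pads) lies 19 mm behind it; z points along the fingers, y is the line along which they close (so a half turn about z gives the same grasp; the last joint's range is limited). The gripper opens to 85 mm and grips with 20 to 120 N. Pads are 22 mm wide; open, the fingers measure 114 mm over their backs; the gripper's body (76 mm by 85 mm) begins 54 mm behind the grasp point. The pads swing forward as they close: fully open they stand 13 mm farther back than shut.
Start: joints at [-1.321, 0.707, -0.028, 1.485, 0.022, 0.951, -0.075], TCP at [0.165, 0.551, 0.231] pointing down, gripper open.
Joint ranges: [-2.71, 2.71], [-0.32, 2.16], [-1.57, 1.52], [0, 2.45], [-1.46, 4.6], [0, 2.02], [-2.83, 2.83]. Speed limits (rad/s): [1.89, 1.89, 2.57, 2.57, 3.01, 3.01, 3.01].

## Interface

Orientations are given as a rotation vector (axis times angle).
In Python, from workcell import ctrl, imaging, models gives the robot as it stands. The module is installed in compiled form; this text tells all that it offers.
- The arm moves only by the tool step_arm, never from a script. Its argument "steps" is text: rows parted by semicolons, each of 7 numbers parted by spaces: the shift along the tool's x, y, z in mm, then the turn, a rotation vector about the tool's x, y, z in units of 6 degrees (1.0 is 6 degrees), then the opening in per cent of the stroke, from 0 (shut) to 100 (fully open). A call has 1 to 12 rows; each row is the pose to reach, as a shift and turn from the pose commanded when the call began, along the tool's axes at that moment; what a row does not reach only later rows make up. A row lasts 1/12 s, in which the tool goes at most 41.7 mm and 7.16 degrees, less where a joint would pass 70% of its speed; a pose out of reach is approached as far as the arm can. A call with a gripper value outside its range is refused whole. The fingers move at their own pace and stop on an object; the grip force is fixed at half the most. Time passes only in rows, so rows that repeat a pose let the fingers close. It gives the time, the measured TCP pose, the force, the opening and the grip force at its end, in the units of the state.
- ctrl.observe(): the state, without advancing time (a new reading comes with each control period).
- imaging.snapshot(name): name is "scene" or "top" or "wrist"; returns the picture (480x640x3 uint8, blue, green, red); there is no depth.
- imaging.camera_params(name): a dict with "K" (3x3 intrinsics, pixels), "world_from_camera" (4x4, takes a point from camera to world coordinates). Camera axes: x right, y up, looking along -z (the intrinsics and any distortion apply to the point x, -y, -z); pixel columns grow to the right and rows downward; lengths in m; the calibration is good to about 2 mm. A picture is of the moment at which its call begins: read the wrist's pose just before it. camera_params takes no time and is no camera call; for the wrist camera it gives the pose at the moment of the call.
- ctrl.sign_off(): hands the job in; it is judged then, once.
Trained networks look in the newest picture that a camera, given by its name, has taken for a name from the list of things; names that differ only in an ending like _2 or _b are one class to them, and where a whole thing is asked for, a point or a joint stands for the part that bears it (a point fixed in the world has none). Each returns a list of dicts, best first, with "conf" (0 to 1); they miss things now and then, are a little off and sometimes report something else, mostly with a low value. They report only what shows in the picture. A call takes as long as a camera call.
- models.search_frame(camera, query): "at" ([column, row] in pixels, amid what is visible of it).
The state is a dict: "time_s": time; "joint_pos": joint angles; "qd": joint speeds; "joint_efforts": joint torques, N m; "ee_pos": TCP position; "orientation": TCP orientation; "ft_force": force on the tool from outside, world axes, zero at the start; "wrist_torque": the same for the moment, N m; "width": finger opening in m; "grasp_force": force on a finger pad.
Only numpy, scipy, OpenCV 4.12 (cv2) and the standard library are available. Lean on these libraries where they do the work, as an engineer would, in place of code of your own. Each camera call takes 0.05 s, during which the arm holds its last target. There are 200 camera calls.

## Working session

There is one attempt and no reset: what is moved stays moved. The work goes in short steps, Python scripts to look and compute and a tool call to move; the robot and the scene stay as the last step left them, time stands still between calls to the robot, and variables do not carry over. Pictures are saved under pics/ and viewed, at most 10 in all, crops included, and the job is handed in when it is done.

Besides the shell and the picture viewer there is one more tool, called after "Call:" as name(argument=value, ...) on one line, values as JSON. step_arm: Moves the arm, as the interface text tells. Its arguments: {"type":"object","properties":{"steps":{"type":"string"}},"required":["steps"]}

```bash
mkdir -p pics; cat > h.py <<'E'
import numpy as np, cv2
from scipy.spatial.transform import Rotation as R
from workcell import ctrl, imaging, models
def ray(P,px):
    K=np.array(P["K"]);T=np.array(P["world_from_camera"])
    d=np.linalg.inv(K)@[px[0],px[1],1]; d=T[:3,:3]@[d[0],-d[1],-d[2]]
    return T[:3,3],d
def at(P,px,z):
    o,d=ray(P,px); return o+d*(z-o[2])/d[2]
def proj(P,X):
    K=np.array(P["K"]);T=np.array(P["world_from_camera"])
    c=T[:3,:3].T@(np.array(X)-T[:3,3]); p=K@[c[0],-c[1],-c[2]]; return p[:2]/p[2]
Z=dict(timer=.03,dial_grip=.075,pointer_tip=.044,rider_nose=.039,scrap_wood=.019,pliers=.01,pen=.01)
E
python3 - <<'E'
from h import *
s=ctrl.observe();print({k:np.round(v,3) for k,v in s.items()})
for c in("top","scene"):
    P=imaging.camera_params(c);print(c,{k:np.round(v,3).tolist() if not isinstance(v,str) else v for k,v in P.items()})
    im=imaging.snapshot(c);cv2.imwrite(f"pics/{c}0.png",im)
    for q in Z:
        print(q,[(np.round(r["at"],1),round(r["conf"],2),np.round(at(P,r["at"],Z[q]),3)) for r in models.search_frame(c,q)[:2]])
E
```

```text
{'time_s': np.float64(0.0), 'joint_pos': array([-1.321,  0.707, -0.028,  1.485,  0.022,  0.951, -0.075]), 'qd': array([-0.001,  0.001, -0.   , -0.002,  0.001,  0.002,  0.   ]), 'joint_efforts': array([ 0.0000e+00, -8.8319e+01,  1.2350e+00, -2.3619e+01,  1.7000e-02,
        6.0000e-03, -0.0000e+00]), 'ee_pos': array([0.165, 0.55 , 0.231]), 'orientation': array([-4.570e-01, -3.108e+00,  2.000e-03]), 'ft_force': array([-0.722, -0.145,  0.431]), 'wrist_torque': array([-0.016, -0.014,  0.007]), 'grasp_force': np.float64(0.0), 'width': np.float64(0.086)}
top {'K': [[539.791, 0.0, 320.998], [0.0, 539.791, 245.925], [0.0, 0.0, 1.0]], 'world_from_camera': [[-0.001, 0.993, -0.12, 0.378], [-1.0, -0.003, -0.023, -0.231], [-0.023, 0.12, 0.992, 1.115], [0.0, 0.0, 0.0, 1.0]]}
timer [(array([295.4, 255.9]), 0.72, array([ 0.489, -0.154,  0.03 ])), (array([294.5, 259.8]), 0.61, array([ 0.481, -0.152,  0.03 ]))]
dial_grip [(array([293.1, 256.7]), 0.93, array([ 0.483, -0.153,  0.075]))]
pointer_tip [(array([290.8, 257. ]), 0.6, array([ 0.485, -0.146,  0.044]))]
rider_nose [(array([266.6, 243.5]), 0.38, 
[... 277 characters left out ...]
26.91], [0.0, 566.406, 247.53], [0.0, 0.0, 1.0]], 'world_from_camera': [[0.569, 0.511, -0.645, -0.308], [-0.822, 0.368, -0.434, -0.746], [0.016, 0.777, 0.629, 0.823], [0.0, 0.0, 0.0, 1.0]]}
timer [(array([303.8, 252.2]), 0.78, array([ 0.461, -0.167,  0.03 ])), (array([273.8, 195. ]), 0.55, array([0.599, 0.028, 0.03 ]))]
dial_grip [(array([304.9, 238.5]), 0.86, array([ 0.456, -0.174,  0.075]))]
pointer_tip [(array([303.8, 241.5]), 0.7, array([ 0.478, -0.155,  0.044]))]
rider_nose []
scrap_wood [(array([361.3, 269.7]), 0.97, array([ 0.497, -0.295,  0.019]))]
pliers [(array([275. , 195.9]), 0.62, array([0.62 , 0.042, 0.01 ]))]
pen [(array([415.1, 357.5]), 0.79, array([ 0.355, -0.501,  0.01 ]))]
```

```bash
python3 - <<'E'
import cv2
im=cv2.imread("pics/top0.png")[195:315,235:355]
im2=cv2.imread("pics/scene0.png")[180:300,245:365]
cv2.imwrite("pics/c0.png",cv2.hconcat([cv2.resize(i,(400,400),interpolation=cv2.INTER_CUBIC) for i in(im,im2)]))
E
```

```text
(no output)
```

View pics/c0.png

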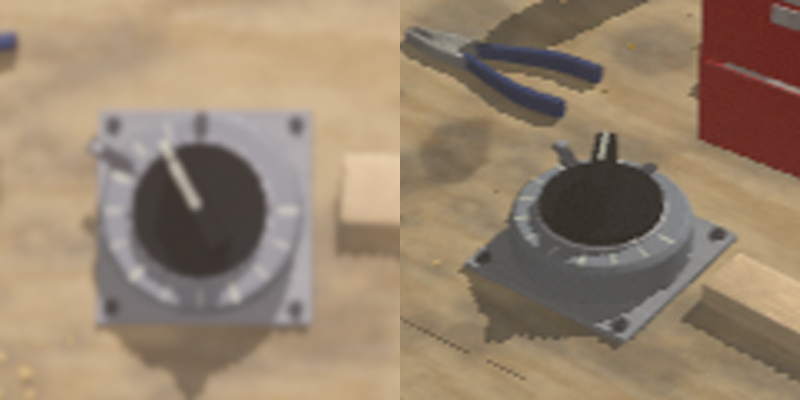

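```bash
cat >> h.py <<'E'
def plan(p,az,s=None):
    s=s or ctrl.observe(); r=R.from_rotvec(s["orientation"])
    x=np.array([np.cos(az),np.sin(az),0]);z=np.array([0,0,-1.]);t=R.from_matrix(np.stack([x,np.cross(z,x),z],1))
    print("shift",np.round(r.inv().apply(np.array(p)-s["ee_pos"])*1000,1),"turn",np.round((r.inv()*t).as_rotvec()/np.radians(6),2))
E
python3 - <<'E'
from h import *
plan([.42,.25,.32],2.85-1.2)
P=imaging.camera_params("wrist");T=np.array(P["world_from_camera"]);s=ctrl.observe();r=R.from_rotvec(s["orientation"])
print("cam in tool",r.inv().apply(T[:3,3]-s["ee_pos"]),(r.inv()*R.from_matrix(T[:3,:3])).as_matrix().round(2),P["K"][0])
P=imaging.camera_params("top")
c=at(P,(235+200/3.333,195+210/3.333),.048)
for n,px,z in(("mark",(202,125),.039),("tip",(163,137),.044),("rout",(95,148),.042),("rin",(133,172),.042)):
    q=at(P,(235+px[0]/3.333,195+px[1]/3.333),z)-c;print(n,c.round(3),q.round(3),np.hypot(*q[:2]),np.arctan2(q[1],q[0]))
E
```

```text
shift [-330.3 -214.7  -88.7] turn [-0.    0.   11.46]
cam in tool [ 0.07637317 -0.00149661 -0.14211195] [[ 0.    0.95  0.3 ]
 [ 1.   -0.   -0.  ]
 [-0.    0.3  -0.95]] [404.45645993   0.         322.47780406]
mark [ 0.483 -0.155  0.048] [ 0.053 -0.    -0.009] 0.052549338176868174 -0.005673728881447224
tip [ 0.483 -0.155  0.048] [ 0.045  0.023 -0.004] 0.050107417814567644 0.472892544694427
rout [ 0.483 -0.155  0.048] [ 0.038  0.064 -0.006] 0.07465213608403783 1.0313532555312332
rin [ 0.483 -0.155  0.048] [ 0.024  0.041 -0.006] 0.04729463318659988 1.046221801987323
```

Call:
step_arm(steps="-40 -26 -40 0 0 1 100;-330 -215 -89 0 0 11.5 100;-330 -215 -89 0 0 11.5 100;-330 -215 -89 0 0 11.5 100;-330 -215 -89 0 0 11.5 100;-330 -215 -89 0 0 11.5 100;-330 -215 -89 0 0 11.5 100;-330 -215 -89 0 0 11.5 100;-330 -215 -89 0 0 11.5 100;-330 -215 -89 0 0 11.5 100;-330 -215 -89 0 0 11.5 100;-330 -215 -89 0 0 11.5 100")

```text
time_s: 1.8
ee_pos: [0.4204, 0.2486, 0.3205]
orientation: [2.14, 2.299, 0.0]
ft_force: [-0.2, 0.7, -0.4]
width: 0.0853
grasp_force: 0.0
```

```bash
python3 - <<'E'
from h import *
s=ctrl.observe();print(s["ee_pos"],s["joint_pos"].round(2) if hasattr(s["joint_pos"],"round") else s["joint_pos"])
plan([.483,-.154,.2],.47)
E
```

```text
[0.42043666 0.24864012 0.32050237] [-0.79  0.49  0.32  1.64 -0.17  1.04 -0.34]
shift [-406.1   33.5  120.6] turn [ 1.00e-02 -0.00e+00  1.12e+01]
```

Call:
step_arm(steps="-406 33.5 120 0 0 11.2 100;-406 33.5 120 0 0 11.2 100;-406 33.5 120 0 0 11.2 100;-406 33.5 120 0 0 11.2 100;-406 33.5 120 0 0 11.2 100;-406 33.5 120 0 0 11.2 100;-406 33.5 120 0 0 11.2 100;-406 33.5 120 0 0 11.2 100;-406 33.5 120 0 0 11.2 100;-406 33.5 120 0 0 11.2 100;-406 33.5 120 0 0 11.2 100;-406 33.5 120 0 0 11.2 100")

```text
time_s: 2.8
ee_pos: [0.483, -0.1543, 0.1993]
orientation: [3.055, 0.733, -0.002]
ft_force: [0.8, 0.7, 0.8]
width: 0.0854
grasp_force: 0.0
```

```bash
python3 - <<'E'
from h import *
s=ctrl.observe();print(np.round(s["ee_pos"],4),np.round(s["joint_pos"],2))
P=imaging.camera_params("wrist");im=imaging.snapshot("wrist");cv2.imwrite("pics/w0.png",im)
import pickle;pickle.dump(P,open("pics/w0.pkl","wb"))
for q in Z: print(q,[(np.round(r["at"],1),round(r["conf"],2),np.round(at(P,r["at"],Z[q]),4)) for r in models.search_frame("wrist",q)[:2]])
E
```

```text
[ 0.483  -0.1543  0.1993] [-0.03  0.71  0.52  1.78 -0.48  0.78 -0.37]
timer [(array([321.2, 200. ]), 0.91, array([ 0.4909, -0.1509,  0.03  ]))]
dial_grip [(array([323.7, 208.9]), 0.84, array([ 0.4951, -0.1508,  0.075 ]))]
pointer_tip [(array([323.3, 209.6]), 0.97, array([ 0.4878, -0.1543,  0.044 ]))]
rider_nose [(array([275.8, 139.8]), 0.84, array([ 0.5174, -0.1002,  0.039 ]))]
scrap_wood [(array([474.1, 260.5]), 0.63, array([ 0.5012, -0.2917,  0.019 ]))]
pliers [(array([241.2,   2.2]), 0.4, array([ 0.5909, -0.0346,  0.01  ]))]
pen []
```

View pics/w0.png

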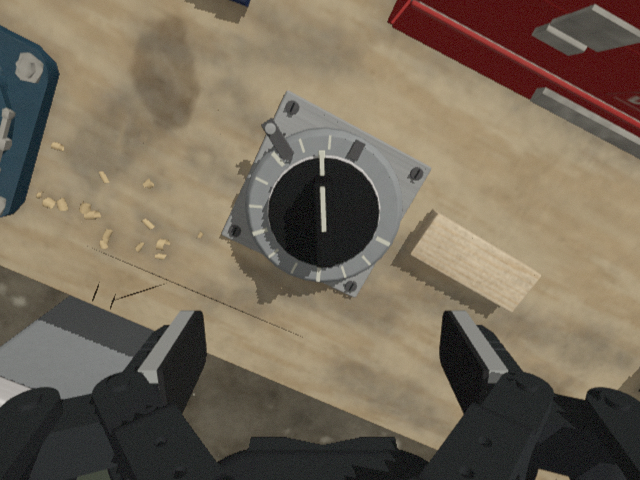

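```bash
python3 - <<'E'
import cv2
im=cv2.imread("pics/w0.png")[110:230,245:405]
cv2.imwrite("pics/c1.png",cv2.resize(im,(800,600),interpolation=cv2.INTER_CUBIC))
E
```

```text
(no output)
```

View pics/c1.png

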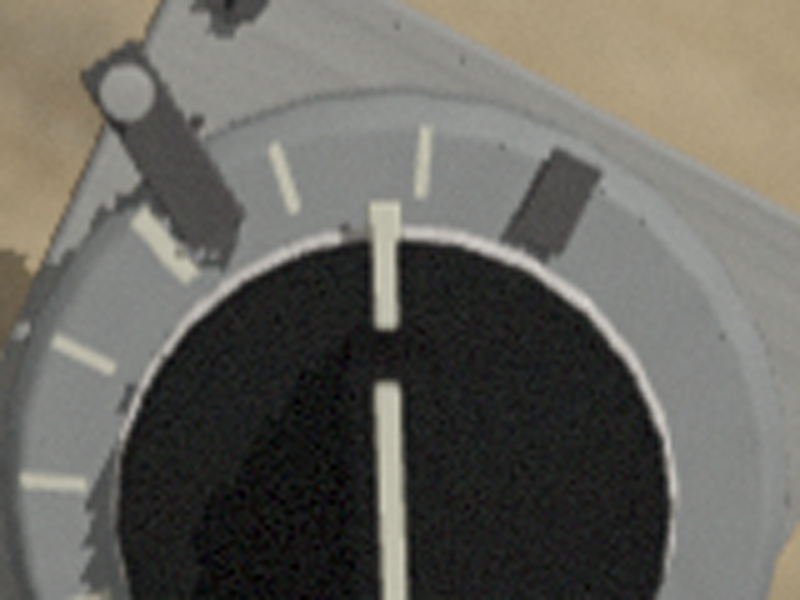

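```bash
cat >> h.py <<'E'
def disc(im,guess):
    g=cv2.cvtColor(im,cv2.COLOR_BGR2GRAY); m=(g<62).astype(np.uint8)
    m=cv2.morphologyEx(m,cv2.MORPH_OPEN,np.ones((3,3),np.uint8))
    cs,_=cv2.findContours(m,cv2.RETR_EXTERNAL,cv2.CHAIN_APPROX_NONE)
    c=[c for c in cs if cv2.pointPolygonTest(c,guess,False)>0][0]
    return cv2.fitEllipse(cv2.convexHull(c))
E
python3 - <<'E'
from h import *
import pickle;P=pickle.load(open("pics/w0.pkl","rb"));im=cv2.imread("pics/w0.png")
e=disc(im,(340.,215.));print(e)
f=lambda u,v:(245+(u+.5)/5-.5,110+(v+.5)/5-.5)
c=at(P,e[0],.047);print("centre",c, [np.linalg.norm(at(P,(e[0][0]+d,e[0][1]),.047)-c) for d in(e[1][0]/2,)])
for n,a,z in(("mark o",(577,160),.039),("mark i",(530,250),.039),("mark",(553,205),.039),("t1",(424,160),.038),("t2",(285,178),.038),("t3",(165,245),.038),("t4",(84,355),.038),("t5",(53,483),.038),("tip",(385,205),.044),("rid in",(222,240),.039),("rid out",(114,60),.039),("pin",(127,93),.044),("ed1",(205,265),.039),("ed2",(240,215),.039),("bar nose",(387,385),.082),("bar inner",(397,590),.082),("disc line",(386,325),.048)):
    q=at(P,f(*a),z)-c;print(n,q.round(4),round(np.hypot(*q[:2]),4),round(np.arctan2(q[1],q[0]),3))
P=imaging.camera_params("top")
t=cv2.imread("pics/top0.png");e=disc(t,(300.,262.));print(e,at(P,e[0],.047))
E
```

```text
((323.0283203125, 212.0062255859375), (108.36686706542969, 109.82930755615234), 78.45442962646484)
centre [ 0.48669421 -0.15460301  0.047     ] [np.float64(0.04055945787905209)]
mark o [ 0.0575 -0.0009 -0.008 ] 0.0575 -0.015
mark i [ 0.043  -0.0009 -0.008 ] 0.043 -0.021
mark [ 0.0503 -0.0008 -0.008 ] 0.0503 -0.016
t1 [ 0.0473  0.019  -0.009 ] 0.051 0.381
t2 [ 0.0357  0.0359 -0.009 ] 0.0507 0.788
t3 [ 0.0189  0.0475 -0.009 ] 0.0511 1.191
t4 [-0.0015  0.0514 -0.009 ] 0.0514 1.599
t5 [-0.0216  0.0475 -0.009 ] 0.0522 1.998
tip [ 0.0395  0.0213 -0.003 ] 0.0449 0.496
rid in [ 0.0236  0.0403 -0.008 ] 0.0467 1.041
rid out [ 0.0396  0.0652 -0.008 ] 0.0762 1.025
pin [ 0.0367  0.0611 -0.003 ] 0.0713 1.029
ed1 [ 0.0191  0.0409 -0.008 ] 0.0452 1.133
ed2 [ 0.0281  0.0395 -0.008 ] 0.0484 0.953
bar nose [0.0225 0.0123 0.035 ] 0.0257 0.499
bar inner [-0.0014 -0.0014  0.035 ] 0.002 -2.357
disc line [0.0247 0.0136 0.001 ] 0.0282 0.504
((291.25689697265625, 263.1504211425781), (22.351673126220703, 32.50917434692383), 148.16387939453125) [ 0.47289995 -0.14714371  0.047     ]
```

```bash
python3 - <<'E'
from h import *
s=ctrl.observe();print(s["wrist_torque"]);plan([.4855,-.1545,.054],.50,s)
E
```

```text
[ 0.00649375 -0.01320489  0.05734502]
shift [  0.5   3.4 146.6] turn [ 0.   -0.   -0.25]
```

```bash
python3 - <<'E'
from h import *
for i in range(5):
    imaging.snapshot("wrist");s=ctrl.observe();print(s["time_s"],np.round(s["ee_pos"],4),np.round(s["orientation"],3),np.round(s["wrist_torque"],3),np.round(s["ft_force"],2))
plan([.4855,-.1545,.054],.50,s)
E
```

```text
3.25 [ 0.4834 -0.1519  0.2005] [3.054 0.737 0.   ] [ 0.003 -0.001 -0.05 ] [ 0.19  0.18 -0.57]
3.3 [ 0.4834 -0.1521  0.2005] [3.054 0.737 0.   ] [0.027 0.048 0.001] [-0.44  0.04  0.79]
3.35 [ 0.4834 -0.1522  0.2004] [3.054 0.736 0.   ] [-0.011  0.013  0.012] [ 0.29 -0.12 -0.15]
3.4 [ 0.4834 -0.1523  0.2004] [3.054 0.736 0.   ] [ 0.038  0.01  -0.019] [ 0.37 -0.31  0.01]
3.45 [ 0.4833 -0.1524  0.2004] [ 3.054  0.736 -0.   ] [ 0.019 -0.039 -0.014] [ 0.56  0.06 -0.18]
shift [  1.    2.9 146.4] turn [ 0.    0.   -0.26]
```

```bash
python3 - <<'E'
from h import *
for i in range(3):
    P=imaging.camera_params("wrist");im=imaging.snapshot("wrist");e=disc(im,(340.,215.));print(np.round(e[0],1),at(P,e[0],.047),[np.round(at(P,r["at"],.039),4) for r in models.search_frame("wrist","rider_nose")[:1]])
s=ctrl.observe();print(s["ee_pos"])
plan([.4855,-.1545,.054],.50,s)
E
```

```text
[325.  213.4] [ 0.48674326 -0.15454393  0.047     ] [array([ 0.5165, -0.1007,  0.039 ])]
[324.9 213.3] [ 0.48675013 -0.15458969  0.047     ] [array([ 0.5197, -0.101 ,  0.039 ])]
[324.9 213.3] [ 0.48675752 -0.15460572  0.047     ] [array([ 0.5172, -0.1002,  0.039 ])]
[ 0.48328282 -0.15254516  0.20030558]
shift [  1.1   2.7 146.3] turn [ 0.    0.   -0.26]
```

Call:
step_arm(steps="1 1 40 0 0 -0.25 100;2 2 80 0 0 -0.25 100;2 2 110 0 0 -0.25 100;2 2 125 0 0 -0.25 100;2 2 135 0 0 -0.25 100;2 2 135 0 0 -0.25 100;2 2 135 0 0 -0.25 100;2 2 135 0 0 -0.25 100;2 2 135 0 0 -0.25 100")

```text
time_s: 4.5
ee_pos: [0.4865, -0.1535, 0.0664]
orientation: [3.043, 0.776, 0.002]
ft_force: [1.1, 0.8, -0.6]
width: 0.0853
grasp_force: 0.0
```

```bash
cat >> h.py <<'E'
def avg(n=6):
    S=[]
    for i in range(n): imaging.snapshot("wrist"); S.append(ctrl.observe())
    m=lambda k:np.mean([s[k] for s in S],0)
    o=m("orientation");x=R.from_rotvec(o).apply([1,0,0])
    print(round(S[-1]["time_s"],2),"pos",m("ee_pos").round(4),"az",round(np.arctan2(x[1],x[0]),4),"F",m("ft_force").round(1),"M",m("wrist_torque").round(3),"w",m("width").round(4),"g",m("grasp_force").round(0),"j7",round(S[-1]["joint_pos"][6],2))
    return S[-1]
E
python3 - <<'E'
from h import *
s=avg();plan([.486,-.1546,.054],.50,s)
E
```

```text
4.8 pos [ 0.4863 -0.1534  0.0659] az 0.499 F [ 0.1  0.1 -0. ] M [-0.015  0.021 -0.007] w 0.0854 g 0.0 j7 -0.22
shift [-0.6  1.  11.6] turn [ 0.   -0.   -0.01]
```

Call:
step_arm(steps="0 1 6 0 0 0 100;0 1 11 0 0 0 100;0 1 11 0 0 0 40;0 1 11 0 0 0 10;0 1 11 0 0 0 10;0 1 11 0 0 0 10;0 1 11 0 0 0 10;0 1 11 0 0 0 10;0 1 11 0 0 0 10")

```text
time_s: 5.55
ee_pos: [0.4863, -0.1538, 0.0546]
orientation: [-3.043, -0.776, 0.0]
ft_force: [-2.6, 3.3, 6.8]
width: 0.0127
grasp_force: 59.6
```

```bash
python3 - <<'E'
from h import *
avg(10)
E
```

```text
6.05 pos [ 0.4863 -0.1538  0.0546] az 0.4991 F [-2.4  3.4  7.8] M [ 0.773  0.543 -0.001] w 0.0129 g 60.0 j7 -0.21
```

Call:
step_arm(steps="0 0 0 0 0 0.5 10;0 0 0 0 0 1 10;0 0 0 0 0 1.5 10;0 0 0 0 0 2 10;0 0 0 0 0 2.5 10;0 0 0 0 0 3 10;0 0 0 0 0 3.5 10;0 0 0 0 0 4 10;0 0 0 0 0 4.5 10;0 0 0 0 0 5 10;0 0 0 0 0 5.5 10;0 0 0 0 0 6 10")

```text
time_s: 7.05
ee_pos: [0.4863, -0.1545, 0.0546]
orientation: [3.134, -0.207, 0.0]
ft_force: [-2.7, -0.9, 6.2]
width: 0.0135
grasp_force: 59.6
```

```bash
python3 - <<'E'
from h import *
avg(8);avg(8)
E
```

```text
7.45 pos [ 0.4863 -0.1544  0.0546] az -0.1308 F [-2.5 -0.7  7. ] M [-0.119  0.635  0.071] w 0.013 g 60.0 j7 -0.62
7.85 pos [ 0.4863 -0.1544  0.0546] az -0.1295 F [-2.8 -0.2  6.3] M [-0.136  0.65   0.066] w 0.0129 g 60.0 j7 -0.62
```

Call:
step_arm(steps="0 0 0 0 0 0.5 10;0 0 0 0 0 1 10;0 0 0 0 0 1.3 10;0 0 0 0 0 1.3 10")

```text
time_s: 8.18
ee_pos: [0.4863, -0.1546, 0.0546]
orientation: [3.113, -0.42, -0.0]
ft_force: [-2.6, -1.1, 7.8]
width: 0.0134
grasp_force: 59.8
```

```bash
python3 - <<'E'
from h import *
avg(10)
E
```

```text
8.68 pos [ 0.4863 -0.1546  0.0546] az -0.2659 F [-2.8 -1.   6.4] M [-0.307  0.742  0.066] w 0.0129 g 60.0 j7 -0.72
```

Call:
step_arm(steps="0 0 0 0 0 0.5 10;0 0 0 0 0 1 10;0 0 0 0 0 1 10")

```text
time_s: 8.93
ee_pos: [0.4862, -0.1547, 0.0546]
orientation: [3.086, -0.584, 0.0]
ft_force: [-3.4, -0.7, 7.5]
width: 0.0128
grasp_force: 59.8
```

```bash
python3 - <<'E'
from h import *
avg(10)
E
```

```text
9.43 pos [ 0.4862 -0.1547  0.0546] az -0.3707 F [-3.2 -1.6  6.4] M [-0.419  0.849  0.081] w 0.013 g 60.0 j7 -0.79
```

Call:
step_arm(steps="0 0 0 0 0 0.5 10;0 0 0 0 0 1 10;0 0 0 0 0 1 10")

```text
time_s: 9.68
ee_pos: [0.4862, -0.1548, 0.0546]
orientation: [3.051, -0.745, -0.0]
ft_force: [-2.8, -2.5, 7.6]
width: 0.0131
grasp_force: 59.9
```

```bash
python3 - <<'E'
from h import *
avg(12)
E
```

```text
10.28 pos [ 0.4862 -0.1548  0.0546] az -0.4755 F [-3.8 -1.9  6.2] M [-0.532  0.933  0.075] w 0.013 g 60.0 j7 -0.87
```

Call:
step_arm(steps="0 0 0 0 0 0.5 10;0 0 0 0 0 1 10;0 0 0 0 0 1 10")

```text
time_s: 10.53
ee_pos: [0.4861, -0.1549, 0.0546]
orientation: [3.008, -0.904, -0.0]
ft_force: [-4.8, -2.2, 8.9]
width: 0.013
grasp_force: 59.9
```

```bash
python3 - <<'E'
from h import *
avg(14)
E
```

```text
11.23 pos [ 0.4861 -0.1549  0.0546] az -0.5802 F [-4.2 -2.5  6.3] M [-0.652  1.066  0.129] w 0.0129 g 60.0 j7 -0.94
```

Call:
step_arm(steps="0 0 0 0 0 0.5 10;0 0 0 0 0 1 10;0 0 0 0 0 1.1 10;0 0 0 0 0 1.1 10;0 0 0 0 0 1.1 10;0 0 0 0 0 1.1 10")

```text
time_s: 11.73
ee_pos: [0.486, -0.155, 0.0546]
orientation: [2.952, -1.07, -0.0]
ft_force: [-5.5, -3.2, 7.0]
width: 0.0132
grasp_force: 59.8
```

```bash
python3 - <<'E'
from h import *
avg(16)
E
```

```text
12.53 pos [ 0.486  -0.155   0.0546] az -0.6953 F [-5.  -2.7  6.1] M [-0.754  1.214  0.211] w 0.013 g 60.0 j7 -1.03
```

Call:
step_arm(steps="0 0 0 0 0 -0.4 10;0 0 0 0 0 -1 10;0 0 0 0 0 -1.7 10;0 0 0 0 0 -2.4 10;0 0 0 0 0 -3.1 10;0 0 0 0 0 -3.8 10;0 0 0 0 0 -4.5 10;0 0 0 0 0 -5.2 10;0 0 0 0 0 -5.9 10;0 0 0 0 0 -6.6 10;0 0 0 0 0 -7.3 10;0 0 0 0 0 -8 10")

```text
time_s: 13.53
ee_pos: [0.4864, -0.1542, 0.0546]
orientation: [-3.133, -0.23, -0.0]
ft_force: [-3.0, 1.9, 6.6]
width: 0.0131
grasp_force: 59.7
```

Call:
step_arm(steps="0 0 0 0 0 -0.7 10;0 0 0 0 0 -1.4 10;0 0 0 0 0 -2.1 10;0 0 0 0 0 -2.8 10;0 0 0 0 0 -3.5 10;0 0 0 0 0 -4.2 10;0 0 0 0 0 -4.9 10;0 0 0 0 0 -5.6 10;0 0 0 0 0 -6.3 10;0 0 0 0 0 -7 10;0 0 0 0 0 -7.6 10;0 0 0 0 0 -8 10")

```text
time_s: 14.53
ee_pos: [0.486, -0.1534, 0.0546]
orientation: [-2.767, -1.484, 0.0]
ft_force: [-3.9, 5.5, 8.9]
width: 0.0127
grasp_force: 60.0
```

```bash
python3 - <<'E'
from h import *
avg(8)
E
```

```text
14.93 pos [ 0.486  -0.1534  0.0546] az 0.9821 F [-3.7  6.   9.7] M [ 1.406  0.833 -0.076] w 0.013 g 60.0 j7 0.08
```

Call:
step_arm(steps="0 0 0 0 0 -0.6 10;0 0 0 0 0 -1.2 10;0 0 0 0 0 -1.45 10;0 0 0 0 0 -1.45 10;0 0 0 0 0 -0.8 10;0 0 0 0 0 -0.3 10;0 0 0 0 0 -0.3 10;0 0 0 0 0 -0.3 10")

```text
time_s: 15.6
ee_pos: [0.486, -0.1533, 0.0546]
orientation: [-2.746, -1.522, 0.001]
ft_force: [-3.1, 6.1, 9.2]
width: 0.0131
grasp_force: 60.2
```

```bash
python3 - <<'E'
from h import *
avg(8)
E
```

```text
16.0 pos [ 0.486  -0.1534  0.0546] az 1.0125 F [-3.6  6.1  9.4] M [ 1.411  0.882 -0.002] w 0.013 g 60.0 j7 0.1
```

Call:
step_arm(steps="0 0 0 0 0 0 40;0 0 0 0 0 0 100;0 0 0 0 0 0 100;0 0 0 0 0 0 100;0 0 0 0 0 0 100;0 0 0 0 0 0 100;0 0 -20 0 0 0 100;0 0 -60 0 0 0 100;0 0 -100 0 0 0 100;0 0 -130 0 0 0 100;0 0 -130 0 0 0 100;0 0 -130 0 0 0 100")

```text
time_s: 17.0
ee_pos: [0.487, -0.1543, 0.1856]
orientation: [2.746, 1.522, 0.003]
ft_force: [-0.4, 0.1, -0.7]
width: 0.0855
grasp_force: 0.0
```

```bash
python3 - <<'E'
from h import *
import pickle
avg(5)
P=imaging.camera_params("wrist");im=imaging.snapshot("wrist");cv2.imwrite("pics/w1.png",im);pickle.dump(P,open("pics/w1.pkl","wb"))
p=proj(P,(.4867,-.1546,.047));print(p);x,y=int(p[0])-80,int(p[1])-100;print("crop",x,y)
cv2.imwrite("pics/c2.png",cv2.resize(im[y:y+120,x:x+160],(800,600),interpolation=cv2.INTER_CUBIC))
E
```

```text
17.25 pos [ 0.4862 -0.1542  0.1837] az 0.6757 F [ 0.   0.2 -0.2] M [-0.006  0.043 -0.002] w 0.0855 g 0.0 j7 0.03
[322.08987287 220.91826962]
crop 242 120
```

View pics/c2.png

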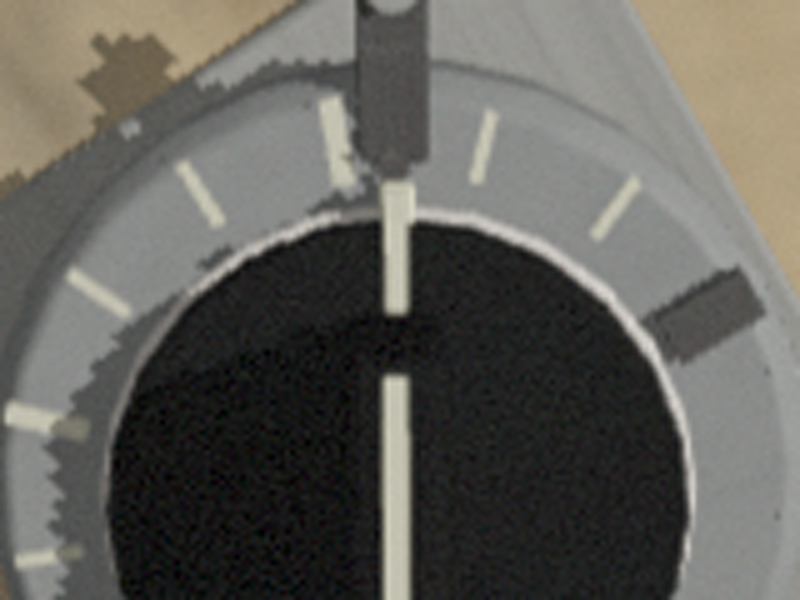

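```bash
python3 - <<'E'
from h import *
import pickle;P=pickle.load(open("pics/w1.pkl","rb"));im=cv2.imread("pics/w1.png")
e=disc(im,(330.,235.));c=at(P,e[0],.047);print(c)
f=lambda u,v:(242+(u+.5)/5-.5,120+(v+.5)/5-.5)
for n,a,z in(("tip",(397.5,185),.044),("line in",(397,310),.048),("bar out",(397,380),.082),("bar in",(397,590),.082),("rid mid",(394,130),.039),("rid mid2",(393,60),.039),("rl",(357,150),.039),("rr",(429,150),.039),("pin",(391,-2),.044),("mark",(708,313),.039)):
    q=at(P,f(*a),z)-c;print(n,q.round(4),round(np.hypot(*q[:2]),4),round(np.arctan2(q[1],q[0]),3))
g=cv2.cvtColor(im,cv2.COLOR_BGR2GRAY).astype(float)
for v in range(128,150,3):print(v,g[v,308:334].astype(int))
E
```

```text
[ 0.48608513 -0.15372624  0.047     ]
tip [ 0.0238  0.0376 -0.003 ] 0.0445 1.006
line in [0.015  0.0236 0.001 ] 0.0279 1.005
bar out [0.0137 0.0211 0.035 ] 0.0252 0.997
bar in [-0.0006 -0.0017  0.035 ] 0.0018 -1.914
rid mid [ 0.0271  0.0438 -0.008 ] 0.0515 1.017
rid mid2 [ 0.0319  0.0518 -0.008 ] 0.0609 1.019
rl [ 0.0213  0.0442 -0.008 ] 0.0491 1.122
rr [ 0.0298  0.0389 -0.008 ] 0.049 0.918
pin [ 0.0361  0.059  -0.003 ] 0.0692 1.021
mark [ 0.0515 -0.0015 -0.008 ] 0.0515 -0.029
128 [150 152 147 150 147  83  85  80  86  73  80  79  85  83  84  81  83  81
  85 115 147 148 148 146 149 149]
131 [149 148 142 141 132  78  80  83  83  81  79  83  82  82  78  78  76  83
  77  97 135 138 136 139 142 144]
134 [ 76  73  76  77  77  60  78  79  81  80  78  75  82  78  80  79  79  82
  80  94 126 129 127 132 125 123]
137 [ 98  80  81  81  79  65  81  83  79  81  75  79  79  77  79  77  78  81
  82  96 135 135 137 137 138 137]
140 [193 192 135  84  81  81  79  80  80  79  76  80  79  79  78  76  79  75
  77  98 142 141 142 142 142 140]
143 [193 190 183 141 109  69  77  81  81  81  78  84  74  77  80  74  76  77
  79  95 138 141 139 139 139 140]
146 [192 194 190 152  92  61  75  77  83  79  80  79  82  77  85  81  75  78
  80  99 142 138 137 139 138 140]
149 [191 191 192 184 120  65  70  79  80  79  74  81  85  77  82  79  78  76
  78  93 142 142 138 141 141 138]
```

Call:
step_arm(steps="0 0 40 0 0 0 100;0 0 80 0 0 0 100;0 0 115 0 0 0 100;0 0 130 0 0 0 100;0 0 130 0 0 0 100;0 0 130 0 0 0 100;0 0 130 0 0 0 40;0 0 130 0 0 0 10;0 0 130 0 0 0 10;0 0 130 0 0 0 10;0 0 130 0 0 0 10;0 0 130 0 0 0 10")

```text
time_s: 18.3
ee_pos: [0.4862, -0.154, 0.0546]
orientation: [-2.747, -1.522, 0.0]
ft_force: [-15.0, 9.8, 24.2]
width: 0.013
grasp_force: 62.5
```

```bash
python3 - <<'E'
from h import *
avg(8)
E
```

```text
18.7 pos [ 0.4858 -0.1538  0.0547] az 1.0121 F [-5.9  3.7 14.2] M [ 0.832  1.333 -0.002] w 0.0131 g 59.0 j7 0.11
```

Call:
step_arm(steps="0 0 0 0 0 -0.6 10;0 0 0 0 0 -1.2 10;0 0 0 0 0 -1.37 10;0 0 0 0 0 -1.37 10;0 0 0 0 0 -0.8 10;0 0 0 0 0 -0.2 10;0 0 0 0 0 -0.2 10;0 0 0 0 0 -0.2 10")

```text
time_s: 19.37
ee_pos: [0.4859, -0.1538, 0.0548]
orientation: [-2.731, -1.55, 0.001]
ft_force: [-6.1, 4.1, 14.2]
width: 0.0131
grasp_force: 59.4
```

```bash
python3 - <<'E'
from h import *
avg(10)
E
```

```text
19.87 pos [ 0.4858 -0.1538  0.0548] az 1.033 F [-6.   4.1 14.2] M [ 0.878  1.354 -0.017] w 0.013 g 59.0 j7 0.12
```

Call:
step_arm(steps="0 0 0 0 0 0 40;0 0 0 0 0 0 100;0 0 0 0 0 0 100;0 0 0 0 0 0 100;0 0 0 0 0 0 100;0 0 0 0 0 0 100;0 0 -20 0 0 0 100;0 0 -60 0 0 0 100;0 0 -100 0 0 0 100;0 0 -130 0 0 0 100;0 0 -130 0 0 0 100;0 0 -130 0 0 0 100")

```text
time_s: 20.87
ee_pos: [0.487, -0.1543, 0.1856]
orientation: [2.73, 1.551, 0.003]
ft_force: [-0.4, 0.2, -0.1]
width: 0.0851
grasp_force: 0.0
```

```bash
python3 - <<'E'
from h import *
import pickle
avg(8)
P=imaging.camera_params("wrist");im=imaging.snapshot("wrist");cv2.imwrite("pics/w2.png",im);pickle.dump(P,open("pics/w2.pkl","wb"))
p=proj(P,(.4867,-.1546,.047));x,y=int(p[0])-80,int(p[1])-100;print("crop",x,y)
cv2.imwrite("pics/c3.png",cv2.resize(im[y:y+120,x:x+160],(800,600),interpolation=cv2.INTER_CUBIC))
E
```

```text
21.27 pos [ 0.4862 -0.1542  0.1837] az 0.8982 F [ 0.  -0.1  0. ] M [-0.001 -0.009  0.011] w 0.0855 g 0.0 j7 0.05
crop 241 120
```

View pics/c3.png

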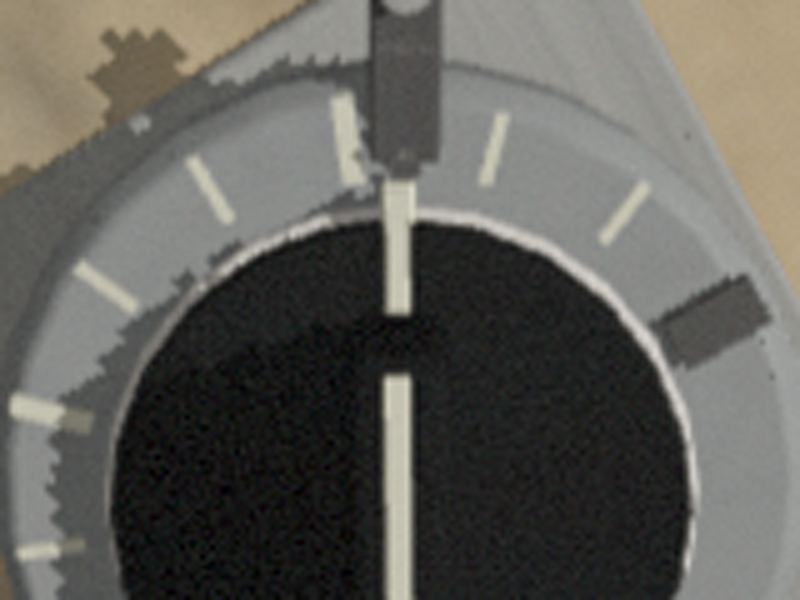

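```bash
python3 - <<'E'
from h import *
import pickle
for n in(1,2):
    P=pickle.load(open(f"pics/w{n}.pkl","rb"));im=cv2.imread(f"pics/w{n}.png")
    c=at(P,disc(im,(330.,235.))[0],.047)
    g=cv2.cvtColor(im,cv2.COLOR_BGR2GRAY).astype(float)
    rows=lambda r,l,h,cond:[(np.mean(np.where(cond(g[v,l:h]))[0])+l,v) for v in r]
    T=rows(range(160,180),310,332,lambda x:x>(120))
    L=rows(range(197,235),310,332,lambda x:x>(100))
    # rider: right-edge & left-edge subpixel, rows 125-132
    Rr=[]
    for v in range(123,133):
        w=g[v,305:340]; k=np.where(w<100)[0]; k=k[(k>6)&(k<28)]; a,b=k.min(),k.max()
        l=a-.5-np.clip((w[a-2]-w[a-1])/(w[a-2]-80+1e-6),0,1)*0; Rr.append((305+(a+b)/2,v)); 
    an=lambda pts,z:np.mean([np.arctan2(*(at(P,p,z)-c)[1::-1]) for p in pts])
    print(n,c.round(4),"tip",an(T[5:],.046).round(4) if 0 else [round(np.arctan2(*(at(P,p,.046)-c)[1::-1]),3) for p in T[::4]],"rider",[round(np.arctan2(*(at(P,p,.041)-c)[1::-1]),3) for p in Rr],"x",[p[0] for p in Rr])
    d=at(P,L[5],.082)-at(P,L[-3],.082);print("bar line az",np.arctan2(d[1],d[0]))
E
```

```text
1 [ 0.4861 -0.1537  0.047 ] tip [np.float64(0.951), np.float64(0.96), np.float64(1.007), np.float64(1.006), np.float64(1.006)] rider [np.float64(1.025), np.float64(1.025), np.float64(1.025), np.float64(1.025), np.float64(1.025), np.float64(1.026), np.float64(1.026), np.float64(1.026), np.float64(1.02), np.float64(1.026)] x [np.float64(319.5), np.float64(319.5), np.float64(319.5), np.float64(319.5), np.float64(319.5), np.float64(319.5), np.float64(319.5), np.float64(319.5), np.float64(320.0), np.float64(319.5)]
bar line az 1.0281702913098378
2 [ 0.4861 -0.1537  0.047 ] tip [np.float64(0.975), np.float64(0.977), np.float64(1.041), np.float64(1.041), np.float64(1.042)] rider [np.float64(1.022), np.float64(1.022), np.float64(1.022), np.float64(1.022), np.float64(1.022), np.float64(1.022), np.float64(1.021), np.float64(1.021), np.float64(1.021), np.float64(1.032)] x [np.float64(321.5), np.float64(321.5), np.float64(321.5), np.float64(321.5), np.float64(321.5), np.float64(321.5), np.float64(321.5), np.float64(321.5), np.float64(321.5), np.float64(320.5)]
bar line az 1.0324217841954095
```

```bash
python3 -c "
from h import *
print(ctrl.sign_off())"
```

```text
the job is handed in; nothing more can be done
None
```

I wound the dial clockwise to its stop, felt at about 0.21 N m and held there. I then turned it back and released it, and the pointer rests within about 0.02 rad (about 1 mm) of the rider; the other things were left alone. I measured the rider at about 1.05 rad counter-clockwise of the top mark, outside the stated 0.35 to 0.8 rad, and lined up with it where it was seen. I handed the job in at about 21 s, and the sign-off returned no verdict.

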